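# Slide the parts case into its painted dock

## Task

Straighten the flat steel parts case that lies askew in front of the dock and push it in between the two low guide rails until its front end rests against the end stop. The rails are freshly painted, so neither the case nor the robot may touch them. Only push the case along the plate, never lift or tip it, and leave the jar, the oil bottle, the aluminium offcut and the wrench where they are.

Things in the scene. Friction and masses are not known exactly. Their poses are not given: they have to be found in the camera images.
- dock: Fixed dark steel plate, 470 x 260 x 6 mm, on the bench. Origin: on the bench surface (plate underside), on the lane's centre line at its mouth. x points down the lane to the end stop, roughly along world +y (within 0.2 rad); y across the lane, roughly towards the robot; z up. Plate: x -280 to 190, y -130 to 130 mm, top at z = 6 mm. The lane is x 0 to 165 mm, 118 mm wide; negative x is the open apron.
- rail_near: Fixed guide rail, not to be touched: white painted bar 165 long, 14 wide, 14 mm high above the plate (top 20 mm above the bench), on the +y side of the lane. Its frame equals the dock's (origin at the lane's mouth, not on the rail); the rail spans dock x 0 to 165, y 59 to 73 mm.
- rail_far: Fixed guide rail like rail_near, on the other side: dock x from 0 to 165 mm, y from -59 to -73 mm. Its frame equals that of the dock. Must not be touched.
- stop: Fixed white painted end stop across the end of the lane: a bar 14 x 146 x 28 mm high above the plate. Its frame equals the dock's; its face towards the lane's mouth lies at dock x = 165 mm. The case may touch it.
- case: Loose closed sheet-steel box, 130 long (x), 100 wide (y), 50 mm high, 0.3 to 0.6 kg, too wide to grip. Origin: centre of its underside, 6 mm above the bench on the plate. Its front (+x, flush brass latch) faces the lane; it starts on the apron up to 30 mm off the lane's centre line and turned up to 0.3 rad. It stays where left; pushing takes 1 to 8 N. Against the stop its origin is at dock x = 100 mm.
- jar: Bystander: closed glass jar, diameter 56, height 70 mm, standing on the bench beyond rail_far. Origin: centre of its underside.
- oil_bottle: Bystander: upright bottle, diameter 56, height 170 mm, standing on the bench beyond the end stop. Origin: centre of its underside.
- offcut: Bystander: upright aluminium round offcut, diameter 42, height 50 mm, standing on the bench beyond the end stop, nearer to the robot base than the bottle. Origin: centre of its underside.
- wrench: Bystander: steel wrench 160 mm long, lying on the bench beyond the apron's far edge. Origin: under its middle; x along it.
Not all that is in view belongs to the job. What is shaped like the case but brown or orange is not meant.

How it is judged:
By the outcome, as a careful person would: the job done as asked, in the order asked, and still so for the second after the job is handed in, with the robot touching nothing.
It also fails if it takes over 64 s, if anything falls off the work surface, if the arm or the gripper's body presses on something with over 40 N, if the wrist force passes 120 N, or if a joint passes its speed limit or range.

## Robot

A 7-joint arm with a two-finger parallel gripper is mounted at the origin on the work surface. World frame = base frame: x ahead of the robot, y to its left, z up, the work surface at z = 0. Lengths are in m, angles in degrees, forces in N, time in s.
With the tool pointing down it reaches from about 0.425 to 0.975 m from the base axis. Payload 16.7 kg.
Tool frame: the origin (TCP) lies midway between the tips of the shut fingers; the grasp point (between the pads) lies 19 mm behind it; z points along the fingers, x is the direction in which the jaws open and shut, and the axes are right-handed (so a half turn about z gives the same grasp; the last joint's range is limited). The gripper opens to 85 mm and grips with 20 to 120 N. Pads are 22 mm wide; open, the fingers measure 114 mm over their backs; the gripper's body (76 mm by 85 mm) begins 54 mm behind the grasp point. The pads swing forward as they close: fully open they stand 13 mm farther back than shut.
Start: joints at [62.825, 24.414, 4.234, 92.017, -1.954, 63.644, -3.845], TCP at [0.215, -0.64, 0.231] pointing down, gripper open.
Joint ranges: [-163.25, 163.25], [-28.42, 122.38], [-70.27, 78.77], [12.13, 141.07], [-58.53, 238.53], [9.26, 117.41], [-156.51, 156.51]. Speed limits (degrees/s): [108.29, 108.29, 136.94, 136.94, 172.46, 172.46, 172.46].

## Interface

Orientations are given as [roll, pitch, yaw] about the fixed x, y, z axes, in that order (R = Rz(yaw) Ry(pitch) Rx(roll)).
In Python, from station import r, solver, optics gives the robot as it stands. Calls block until the motion is done:
- r.move_ptp(position, orientation): joint-space move of the TCP to a pose.
- r.line_to(position, max_speed=0.15, attitude=None, max_force=None): straight line of the TCP; attitude=None keeps the orientation; max_speed is the mean speed in m/s. With max_force (N) it stops when the force on the tool has changed by that much, and returns True; else False.
- r.move_joints(angles): joint-space move.
- r.set_gripper(opening, squeeze=None): finger opening in m; squeeze is the grip in N (None keeps the last); returns when the fingers have stopped.
- r.wait(seconds).
- solver.inverse_kinematics(position, orientation): joint angles nearest the present ones, or None.
- r.state(): the state.
- optics.camera(name): name is "scene" or "top" or "wrist"; returns a dict with "img" (420x560x3 uint8, red, green, blue), "range_z" (420x560 float32, m along the optical axis (not along the pixel's ray), 0 where there is no reading), "fx", "fy", "cx", "cy" (pixels), "R" (3x3) and "t" (3): a world point X has camera coordinates R X + t. Camera axes: x right, y down, z forward; pixel columns grow to the right and rows downward; lengths in m; the calibration is good to about 2 mm. A picture is of the moment at which its call begins.
A pose or a line that the arm cannot do raises r.Unreachable and nothing moves.
- r.job_done(): hands the job in, once; it reports no verdict.
The state is a dict: "t": time; "joint_pos": joint angles; "qvel": joint speeds; "joint_efforts": joint torques, N m; "position": TCP position; "tcp_rot": TCP orientation; "contact_force": force on the tool from outside, world axes, zero at the start; "ft_torque": the same for the moment, N m; "grip_width": finger opening in m.
Only numpy, scipy, OpenCV 4.12 (cv2) and the standard library are available. Lean on these libraries where they do the work, as an engineer would, in place of code of your own. Each camera call takes 0.05 s, during which the arm holds its last target.

## Working session

There is one attempt and no reset: what is moved stays moved. The work goes in short steps, each a Python script; the robot and the scene stay as the last script left them, time stands still between calls to the robot, and variables do not carry over. Pictures are saved under pics/ and viewed, and the job is handed in when it is done.

```bash
ls; mkdir -p pics
python3 - <<'E'
from station import r, solver, optics
import cv2,numpy as np
for n in("scene","top","wrist"):
    c=optics.camera(n); cv2.imwrite(f"pics/a_{n}.png",c["img"][:,:,::-1]); np.savez(f"a_{n}.npz",**c)
    print(n,c["fx"],c["cx"],c["cy"],(-c["R"].T@c["t"]).round(3),c["R"].round(2).tolist())
s=r.state();print(s)
E
```

```text
pics
scene 473.89168858708376 275.6562185639695 212.94545666432975 [1.383 0.267 0.699] [[-0.31, 0.95, 0.02], [0.56, 0.19, -0.81], [-0.77, -0.24, -0.59]]
top 486.26852327080275 278.639097661338 212.41147360917023 [ 0.314 -0.014  1.123] [[-0.01, -1.0, -0.02], [-0.98, 0.01, -0.18], [0.18, 0.02, -0.98]]
wrist 317.6703992272554 284.85897346841705 210.27549097313164 [ 0.278 -0.619  0.373] [[0.32, -0.95, -0.0], [-0.91, -0.31, 0.26], [-0.25, -0.08, -0.97]]
{'t': 0.15, 'joint_pos': array([62.82434745, 24.44069481,  4.23313663, 92.04351938, -1.95476907,
       63.64269526, -3.84387964]), 'qvel': array([ 0.07864762, -0.14630241,  0.0251072 , -0.12632709,  0.0123022 ,
       -0.07157728,  0.01944002]), 'joint_efforts': array([ 3.89667475e-03, -9.50307584e+01,  3.76386568e+00, -4.63766849e+01,
        1.94680999e-02,  7.75397377e-03, -1.20161935e-04]), 'position': array([ 0.21527805, -0.63942321,  0.23078298]), 'tcp_rot': array([ 1.79996846e+02,  5.46353540e-02, -7.13930306e+01]), 'contact_force': array([ 0.1464268 ,  0.12426603, -0.36383986]), 'ft_torque': array([ 0.00518121, -0.00528572, -0.01359597]), 'grip_width': 0.08533224278053188}
```

View pics/a_top.png

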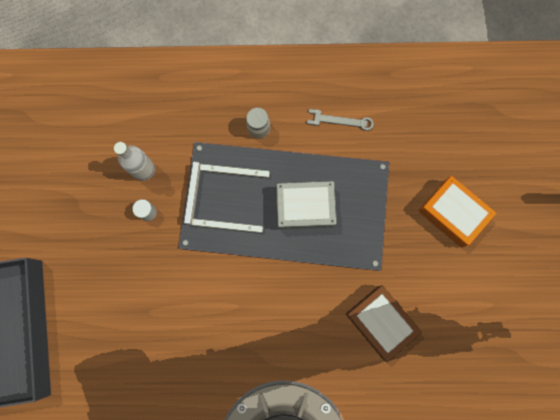

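View pics/a_scene.png

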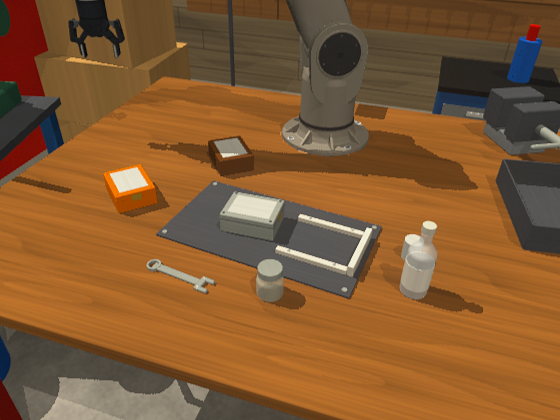

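The top view shows three box-like candidates: a grey case at about (306,204) on the plate, an orange box at (460,210) and a brown box at (385,322). By the description it is the grey one. I'll check that in a close crop and measure.

```bash
cat > h.py <<'E'
import numpy as np,cv2
def ray(c,uv,z):
    uv=np.atleast_2d(uv).astype(float)
    d=np.c_[(uv[:,0]-c["cx"])/c["fx"],(uv[:,1]-c["cy"])/c["fy"],np.ones(len(uv))]@c["R"]
    o=-c["R"].T@c["t"]
    return o+d*((z-o[2])/d[:,2])[:,None]
E
python3 - <<'E'
import numpy as np,cv2
t=np.load("a_top.npz")["img"];s=np.load("a_scene.npz")["img"]
a=cv2.resize(t[135:280,170:400],None,fx=3.4,fy=3.4,interpolation=cv2.INTER_CUBIC)
cv2.imwrite("pics/b_top.png",a[:,:,::-1])
a=cv2.resize(s[170:300,150:390],None,fx=3.3,fy=3.3,interpolation=cv2.INTER_CUBIC)
cv2.imwrite("pics/b_scene.png",a[:,:,::-1])
E
```

```text
(no output)
```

View pics/b_top.png

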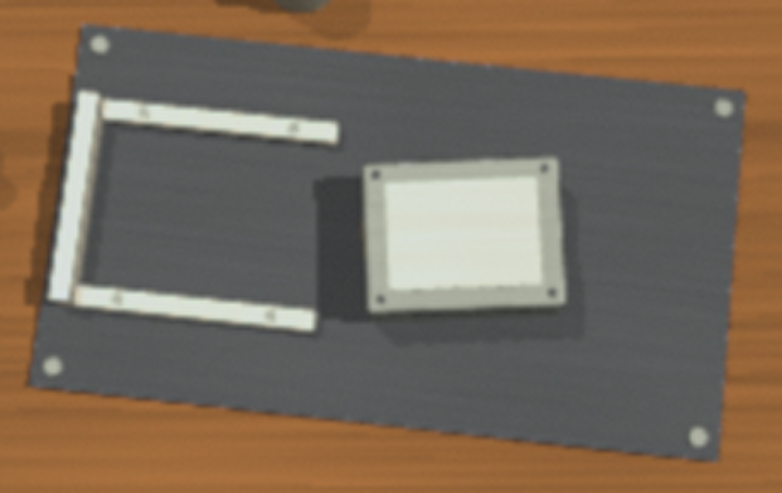

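View pics/b_scene.png

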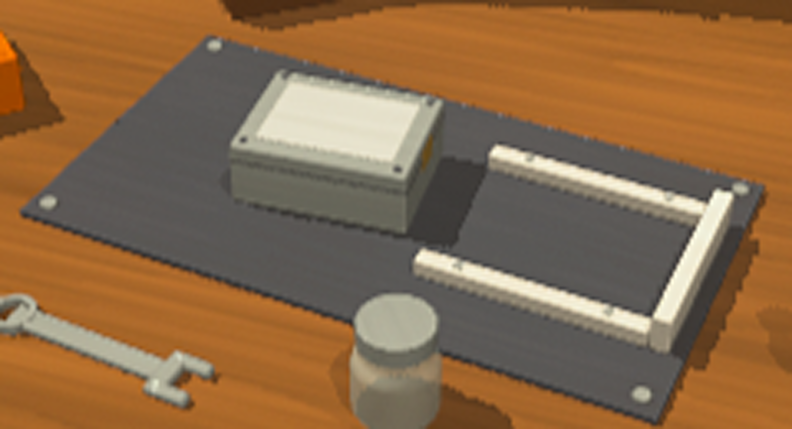

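The crops confirm the choice: a grey-green box with a brass latch at scene crop pixel (427,152), facing the rails. Now I'll measure the dock and the case.

```bash
cat >> h.py <<'E'
def rectw(c,pts,z):
    w=ray(c,pts.reshape(-1,2),z)[:,:2]
    (ce,sz,an)=cv2.minAreaRect((w*1000).astype(np.float32))
    b=cv2.boxPoints((ce,sz,an)); e=[b[1]-b[0],b[2]-b[1]]; L=max(e,key=np.linalg.norm)
    if L[1]<0: L=-L
    return np.array(ce),sorted(sz)[::-1],np.degrees(np.arctan2(L[1],L[0]))
def comps(m,mina=60):
    cs,_=cv2.findContours(m.astype(np.uint8),cv2.RETR_EXTERNAL,cv2.CHAIN_APPROX_NONE)
    return [k for k in cs if cv2.contourArea(k)>mina]
E
python3 - <<'E'
from h import *
c=dict(np.load("a_top.npz"));im=c["img"]
hsv=cv2.cvtColor(im,cv2.COLOR_RGB2HSV);roi=np.zeros(im.shape[:2],bool);roi[138:275,172:395]=1
S,V=hsv[...,1],hsv[...,2]
print("px plate",im[240,300],"frame",im[220,300],im[187,300],"panel",im[204,306],"rail",im[172,240], "wood",im[260,200],"side",im[229,300])
for k in comps((S<90)&roi,1000): print("plate",rectw(c,k,.006))
for k in comps((S<90)&(V>185)&roi): print("white",k.reshape(-1,2).mean(0),[rectw(c,k,z) for z in(.02,.034,.056)])
for thr in(120,140,160):
  for k in comps((S<90)&(V>thr)&roi,1500): print("case",thr,k.reshape(-1,2).mean(0),rectw(c,k,.056))
d=c["range_z"];print(d[204,306],d[240,300])
E
```

```text
px plate [87 89 89] frame [175 179 163] [181 187 172] panel [216 223 210] rail [217 223 209] wood [156 104  57] side [72 75 73]
plate (array([539.74578857,  -5.46107483]), [469.06195068359375, 259.1856689453125], np.float32(83.2685))
white [226.73793103 225.07586207] [(array([489.48065186, 128.69897461]), [161.67120361328125, 12.109369277954102], np.float32(83.28455)), (array([487.25933838, 126.8822937 ]), [159.6200408935547, 11.955711364746094], np.float32(83.28454)), (array([483.76867676, 124.02746582]), [156.39674377441406, 11.714306831359863], np.float32(83.284546))]
white [305.78145695 203.13907285] [(array([539.5223999 , -54.51188278]), [106.54025268554688, 77.10967254638672], np.float32(91.72207)), (array([536.66619873, -54.00413895]), [105.18852996826172, 76.13137817382812], np.float32(91.722046)), (array([532.17791748, -53.20623398]), [103.06440734863281, 74.59400939941406], np.float32(91.72204))]
white [234.24113475 170.06382979] [(array([620.15161133, 112.81373596]), [162.0780487060547, 12.136122703552246], np.float32(83.27596)), (array([616.27246094, 111.19857025]), [160.
[... 237 characters left out ...]
[144.69720458984375, 12.914350509643555], np.float32(173.49411)), (array([565.55596924, 209.27197266]), [142.8614044189453, 12.750494003295898], np.float32(173.49411)), (array([560.484375  , 204.75341797]), [139.9765167236328, 12.49301528930664], np.float32(173.49411))]
case 120 [305.95408163 203.48469388] (array([531.35351562, -53.94496155]), [129.8410186767578, 98.69503021240234], np.float32(91.727066))
case 140 [306.         203.48969072] (array([531.31933594, -53.62406921]), [126.9347152709961, 97.63134765625], np.float32(91.727486))
case 160 [305.81280788 202.5270936 ] (array([531.99169922, -53.70281982]), [125.90984344482422, 95.50914764404297], np.float32(91.8019))
1.0898592 1.1208675
```

Dock from the plate: origin about (0.545, 0.039), x axis at 83.3°. The mid-point between the rails agrees to within 0.5 mm, and the plate measures 469 x 259 mm. The case is at dock (-94, +2) mm, turned +8.4°, 130 x 98 mm. I'll push squarely on its back with both fingers, with the tips above the rail tops, to straighten it on the apron.

```bash
cat >> h.py <<'E'
A=np.radians(83.27);U=np.array([np.cos(A),np.sin(A)]);W=np.array([-np.sin(A),np.cos(A)])
O=np.array([.5450,.0392])
def P(x,y,z): # dock mm -> world m
    p=O+U*x/1000+W*y/1000; return [p[0],p[1],z/1000]
def D(w): w=np.asarray(w)[:2]-O; return np.array([w@U,w@W])*1000
ORI=[180,0,-6.73]
def look(optics,tag):
    c=optics.camera("top");im=c["img"]
    cv2.imwrite(f"pics/{tag}.png",im[:,:,::-1]);np.savez(f"{tag}.npz",**c)
    hsv=cv2.cvtColor(im,cv2.COLOR_RGB2HSV);roi=np.zeros(im.shape[:2],bool);roi[138:275,172:395]=1
    for lo,a in((185,700),(130,1500)):
        for k in comps((hsv[...,1]<90)&(hsv[...,2]>lo)&roi,a):
            ce,sz,an=rectw(c,k,.056);print(lo,"dock",D(ce/1000).round(1),"size",np.round(sz,1),"yaw",round(float(an)-83.27,2))
E
python3 - <<'E'
from station import r,solver,optics
from h import *
r.set_gripper(.070)
r.move_ptp(P(-225,2,150),ORI)
r.line_to(P(-225,2,26),.15)
print(D(r.state()["position"]),r.state()["position"],r.state()["contact_force"],r.state()["t"])
c=optics.camera("scene");cv2.imwrite("pics/c_scene.png",c["img"][:,:,::-1])
look(optics,"c_top")
E
```

```text
[-225.08146473    1.45881002] [ 0.51717378 -0.18415956  0.0267228 ] [ 0.00876983 -0.19949854 -0.31922982] 3.425
130 dock [-93.6  -3.9] size [121.7  89.1] yaw 6.4
```

View pics/c_scene.png

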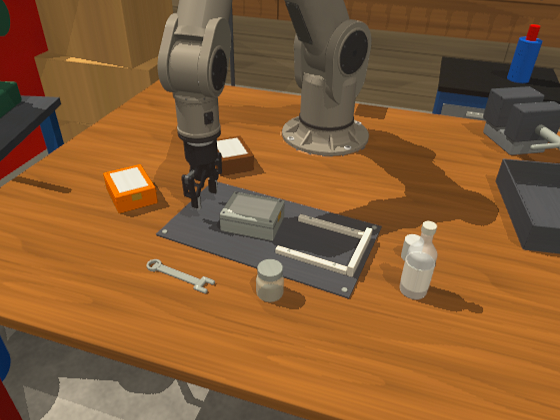

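View pics/c_top.png

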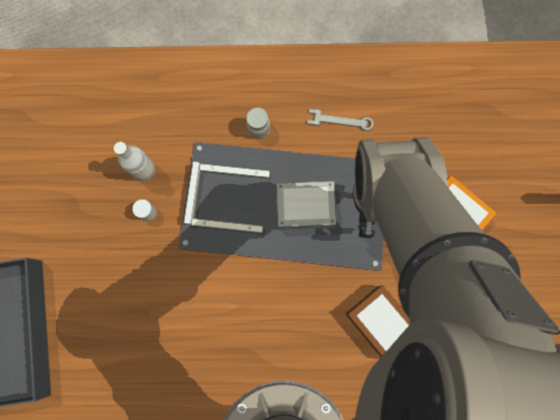

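The scene picture shows the gripper at (205,170), clear behind the case at (252,213), with the fingers across the lane. The arm's shadow upsets the brightness mask, so from here I'll segment the case by depth.

```bash
cat >> h.py <<'E'
def look2(optics,tag,zlo=.048,zhi=.064):
    c=optics.camera("top");im=c["img"]
    cv2.imwrite(f"pics/{tag}.png",im[:,:,::-1]);np.savez(f"{tag}.npz",**c)
    z=c["range_z"];h,w=z.shape;v,u=np.mgrid[:h,:w]
    X=np.stack([(u-c["cx"])/c["fx"]*z,(v-c["cy"])/c["fy"]*z,z],-1)-c["t"]
    X=X@c["R"]
    m=(z>0)&(X[...,2]>zlo)&(X[...,2]<zhi);roi=np.zeros(m.shape,bool);roi[138:275,172:395]=1
    m=cv2.morphologyEx((m&roi).astype(np.uint8),cv2.MORPH_OPEN,np.ones((5,5)))
    for k in comps(m,800):
        ce,sz,an=rectw(c,k,.056);print(tag,"depth: dock",D(ce/1000).round(1),"size",np.round(sz,1),"yaw",round(float(an)-83.27,2))
E
python3 - <<'E'
from station import r,solver,optics
from h import *
look2(optics,"d0")
print(r.line_to(P(-154,2,26),.05,max_force=25),r.state()["contact_force"],D(r.state()["position"]))
look2(optics,"d1")
c=optics.camera("scene");cv2.imwrite("pics/d_scene.png",c["img"][:,:,::-1])
c=optics.camera("wrist");cv2.imwrite("pics/d_wrist.png",c["img"][:,:,::-1]);np.savez("d_wrist.npz",**c)
print(r.state()["t"],r.state()["tcp_rot"])
E
```

```text
d0 depth: dock [-93.1   3.5] size [129.3 100.1] yaw 8.45
False [-1.08250597 -0.80386801 -0.28186957] [-154.00161468    1.83694549]
d1 depth: dock [-74.6  -3.8] size [127.5 100.2] yaw 2.42
5.2917 [-1.79991611e+02 -1.45145028e-02 -6.73756060e+00]
```

View pics/d1.png

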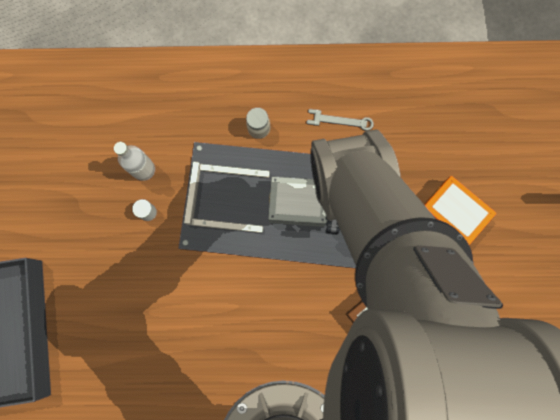

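View pics/d_wrist.png

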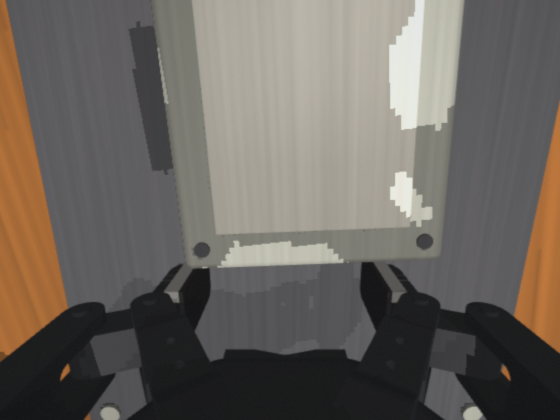

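The wrist view shows both fingers, at columns 190 and 380, at the back edge (row 265). The case sits to the right, which is -y. It is now at dock (-75, -4), yaw +2.4°, still on the apron. I'll square and centre it with a two-finger push on its far side.

Run:
```python
from station import r,solver,optics
from h import *
r.line_to(P(-175,2,26),.15)
r.line_to(P(-175,2,150),.25)
for yaw in(83.27,-96.73):
    print(yaw,solver.inverse_kinematics(P(-75,-105,26),[180,0,yaw]))
    try:
        r.move_ptp(P(-76,-105,150),[180,0,yaw]);break
    except r.Unreachable as e: print(e)
look2(optics,"e0")
r.line_to(P(-76,-105,26),.15)
print(D(r.state()["position"]),r.state()["t"])
c=optics.camera("wrist");cv2.imwrite("pics/e_wrist.png",c["img"][:,:,::-1])
look2(optics,"e1")
```

```text
83.27 [ 26.09123162  40.21644989 -37.85048794 102.57834208  31.99112198
  48.40244744  56.15253449]
e0 depth: dock [-75.2  -3.8] size [129.8 100.3] yaw 2.4
[ -75.80752816 -105.61251959] 8.4333
e1 depth: dock [-75.2  -4. ] size [129.6  99.9] yaw 2.42
```

View pics/e_wrist.png

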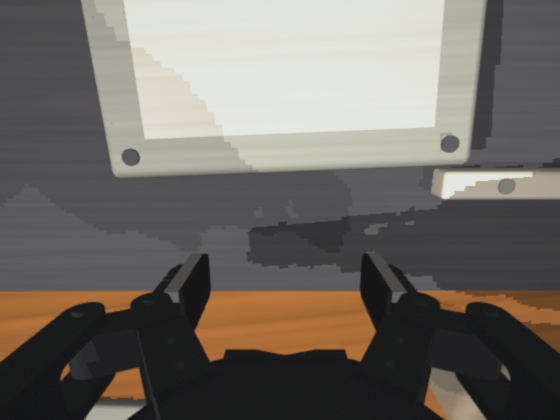

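View pics/e1.png

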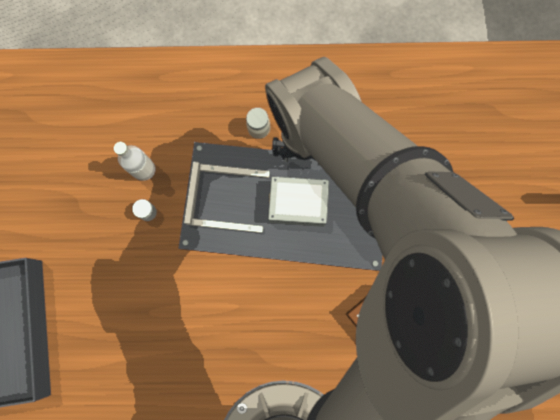

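Run:
```python
from station import r,solver,optics
from h import *
print(r.line_to(P(-76,-62.5,26),.05,max_force=25),D(r.state()["position"]),r.state()["t"])
look2(optics,"f0")
c=optics.camera("wrist");cv2.imwrite("pics/f_wrist.png",c["img"][:,:,::-1])
```

```text
False [-75.92233301 -62.68937657] 9.5333
f0 depth: dock [-73.9   1.6] size [129.3 100. ] yaw 0.21
```

View pics/f_wrist.png

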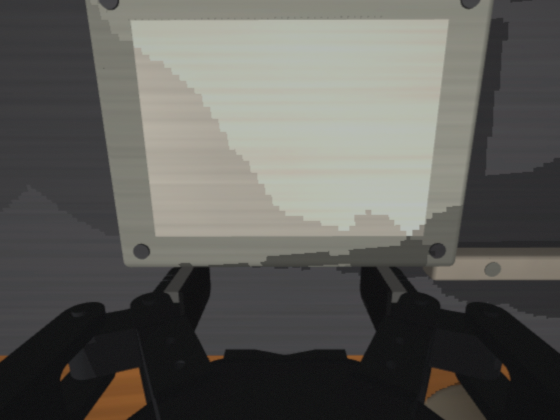

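It is square now: dock (-74, +1.6), yaw 0.2°, and the wrist view shows both fingers flush along the side (row 265). Next I'll back off, go round behind and push part way in.

Run:
```python
from station import r,solver,optics
from h import *
r.line_to(P(-76,-85,26),.15)
r.line_to(P(-76,-95,150),.25)
r.move_ptp(P(-180,1.5,150),ORI)
look2(optics,"g0")
r.line_to(P(-180,1.5,26),.2)
r.line_to(P(-156,1.5,26),.1)
print(r.line_to(P(-110,1.5,26),.04,max_force=25),D(r.state()["position"]),r.state()["t"])
look2(optics,"g1")
c=optics.camera("wrist");cv2.imwrite("pics/g_wrist.png",c["img"][:,:,::-1])
c=optics.camera("scene");cv2.imwrite("pics/g_scene.png",c["img"][:,:,::-1])
```

```text
g0 depth: dock [-73.7   1.7] size [130.  100.1] yaw 0.21
False [-109.96425599    1.4684641 ] 14.25
g1 depth: dock [-32.2   1.1] size [127.8 100. ] yaw 0.42
```

View pics/g_wrist.png

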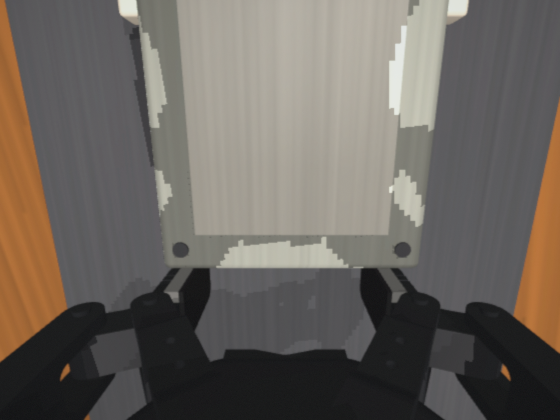

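View pics/g_scene.png

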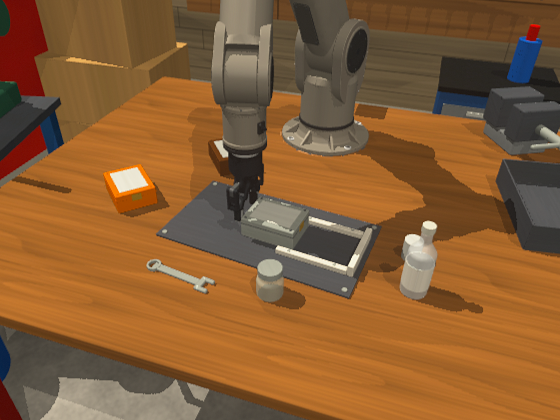

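The case is entering the lane's mouth at y +1, yaw about 0.4°, and the wrist view shows rail ends at (130,8) and (458,8), the same on both sides. I'll carry on in stages.

Run:
```python
from station import r,solver,optics
from h import *
for i,x in enumerate((-60,-10,12)):
    print(r.line_to(P(x,1.5,26),.05,max_force=25),D(r.state()["position"]),r.state()["t"],r.state()["contact_force"]); look2(optics,f"h{i}")
c=optics.camera("wrist");cv2.imwrite("pics/h_wrist.png",c["img"][:,:,::-1])
```

```text
False [-60.05729983   1.46663982] 15.55 [0.13670618 0.04651854 0.53055425]
h0 depth: dock [20.6  1.8] size [122.5 100.1] yaw -0.09
False [-10.00743557   1.3814754 ] 16.75 [-0.16652327  0.32548435 -0.46741871]
h1 depth: dock [79.2  1.9] size [103.4 100.7] yaw 0.95
False [12.23980943  1.55713904] 17.3917 [-0.05155077  0.16029333  0.68732049]
h2 depth: dock [104.1   1.9] size [100.8 100. ] yaw 0.02
```

View pics/h_wrist.png

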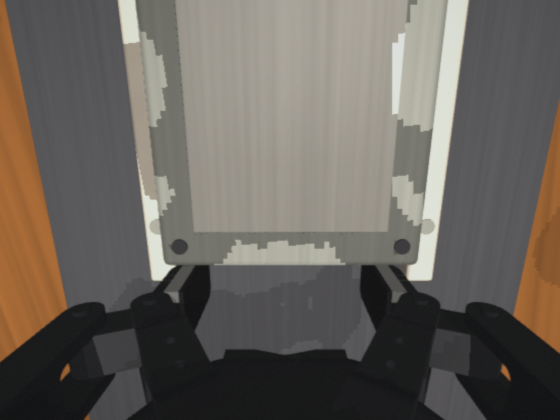

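Run:
```python
from station import r,solver,optics
from h import *
print(r.line_to(P(30,1.5,26),.025,max_force=14),D(r.state()["position"]),r.state()["t"],r.state()["contact_force"])
look2(optics,"i0")
p=D(r.state()["position"])
r.line_to(P(p[0]-35,1.5,26),.08)
r.line_to(P(p[0]-45,1.5,180),.25)
c=optics.camera("wrist");cv2.imwrite("pics/i_wrist.png",c["img"][:,:,::-1])
r.move_ptp(P(-260,30,260),ORI)
look2(optics,"i1")
c=optics.camera("scene");cv2.imwrite("pics/i_scene.png",cv2.resize(c["img"][170:310,150:450],None,fx=2.6,fy=2.6)[:,:,::-1])
a=cv2.imread("pics/i1.png");cv2.imwrite("pics/i1c.png",cv2.resize(a[90:280,100:400],None,fx=2.6,fy=2.6,interpolation=cv2.INTER_CUBIC))
print(r.state()["t"])
```

```text
True [23.68842084  1.6161297 ] 18.025 [-0.4706097   0.40169609 -0.36029107]
i0 depth: dock [120.3   2.7] size [98.5 87.7] yaw 90.26
i1 depth: dock [99.5  1.8] size [129.9 100.1] yaw 0.02
20.5667
```

View pics/i1c.png

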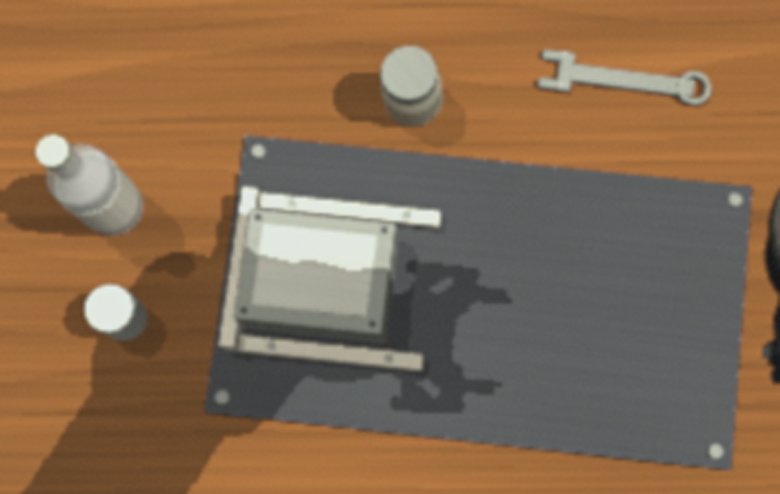

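View pics/i_scene.png

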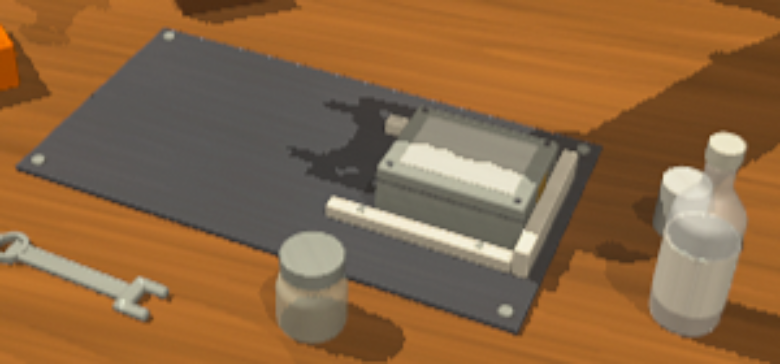

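The force stop came at TCP x 23.7, where about 22.7 was predicted, and the unobstructed view puts the case at (99.5, 1.8), yaw 0.0°. There is time for one slow, gentle press to make sure it really rests on the stop and did not rebound.

Run:
```python
from station import r,solver,optics
from h import *
r.move_ptp(P(-25,1.8,150),ORI)
r.line_to(P(-25,1.8,26),.15)
r.line_to(P(15,1.8,26),.06)
print(r.line_to(P(27,1.8,26),.008,max_force=11),D(r.state()["position"]),r.state()["t"],r.state()["contact_force"])
p=D(r.state()["position"])
r.line_to(P(p[0]-35,1.8,26),.06)
r.line_to(P(p[0]-45,1.8,180),.25)
r.move_ptp(P(-260,30,260),ORI)
look2(optics,"j1")
a=cv2.imread("pics/j1.png");cv2.imwrite("pics/j1c.png",cv2.resize(a[90:280,100:400],None,fx=2.6,fy=2.6,interpolation=cv2.INTER_CUBIC))
b=cv2.imread("pics/a_top.png")
for n,(y0,y1,x0,x1) in dict(jar=(105,138,245,272),bottle=(140,182,112,156),offcut=(198,222,132,158),wrench=(105,132,305,376)).items():
    (sh,rs)=cv2.phaseCorrelate(np.float32(b[y0:y1,x0:x1,0]),np.float32(a[y0:y1,x0:x1,0]));print(n,np.round(sh,2))
print(r.state()["t"])
```

```text
True [23.6263713   2.08203339] 24.525 [-0.66927797 -0.24309963  0.33344709]
j1 depth: dock [99.4  1.7] size [130.1 100.2] yaw 0.23
jar [0.44 0.05]
bottle [0.51 0.45]
offcut [ 0.37 -0.1 ]
wrench [-0.04  0.51]
27.0667
```

View pics/j1c.png

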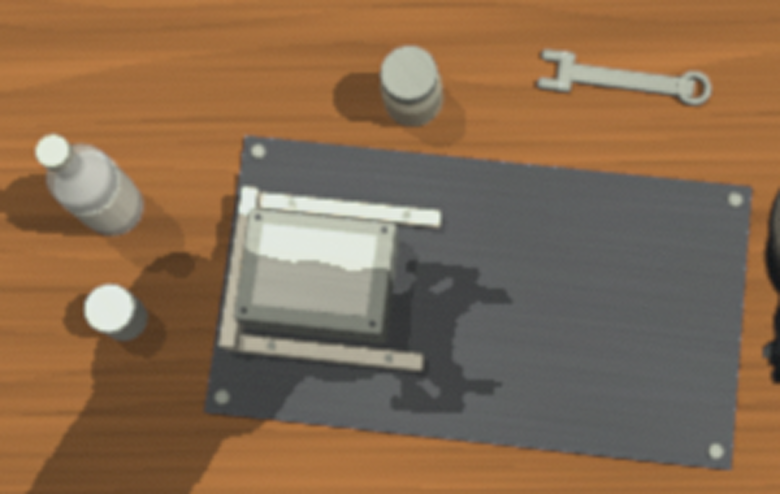

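The force stop came at the same TCP x (23.6), so the case is seated. The picture shows it at crop (315,270) between the rails with a gap on each side, and the jar, bottle, offcut and wrench unmoved.

```bash
python3 -c "
from station import r
print(r.job_done())"
```

```text
the job is handed in; nothing more can be done
None
```

The case is in the lane against the end stop, and I handed the job in at about 27 s on the robot's clock. I straightened it with a two-finger push on its back and squared and centred it with a push on its far side. Then I pushed it down the lane with the fingertips kept above the rail tops.

**Position:** the last check put the case at dock (99.4, 1.7) mm, against 100 mm when it rests on the stop. Yaw was 0.2°, which leaves roughly 7 to 9 mm to each rail.

**Seating:** two separate pushes met the stop at the same TCP position, 23.7 and 23.6 mm.

**Bystanders:** the jar, bottle, offcut and wrench look unmoved in the pictures. Image correlation gave shifts of up to half a pixel (about 1 mm), which I put down to noise and shadow.

**Checks that disagreed:** while the arm hid part of the case in the lane, the case positions read from the top view were unreliable, so I relied on the unobstructed views. A brightness mask was also upset by the arm's shadow, so I switched to depth.

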